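Release the cell's ratchet clamp

TASK

Free the battery cell (the one with two terminals on top) from its ratchet clamp: with a fingertip press down the black release paddle on the clamp's sliding jaw and, keeping it pressed, push the jaw back along its bar, away from the cell, as far as it goes, then let go and move clear. Only press and push: lift nothing, leave the cell standing where it is, leave the other clamp (with the plain block) shut, and do not disturb the other things.

Things in the scene. Friction and masses are not known exactly. Their poses are not given: they have to be found in the camera images.
- cell_clamp: The clamp that holds the battery cell (mm): acrylic base 215 x 130 x 10 fixed to the shelf; origin at shelf height on the bar's centre line, 125 from the base's -x edge. +x = along the bar from the fixed plate and cell (at -x) to the end stop block (face at x = +73, 40 high): the way the jaw opens; z up. The jaw on the toothed bar has a pressure plate 100 wide (top 54 above shelf), a black release paddle on top and a thumb stop.
- cell_clamp_jaw (a joint): Position of that clamp's sliding jaw along the bar, m: 0 closed on the cell, 0.072 fully back at the end stop. Dry friction about 3 N. The ratchet blocks opening unless the release is pressed, but lets the jaw close freely, so drawing a pressing fingertip back towards the cell can drag the jaw along.
- cell_clamp_release (a joint): How far that clamp's release paddle is pressed straight down, m: 0 up, 0.008 fully down. Sprung: about 3 N at the start, 5 N fully down; it springs up when let go. The ratchet is free when pressed more than about 0.005; let go, it catches again every 12 mm.
- cell_clamp_paddle (a point): Centre of the top face of that release paddle (ribbed black plastic, 46 along the bar x 40 across), 62 above the shelf when up; moves with jaw and paddle. 8 below it when fully pressed. Nothing beside it stands higher except the thumb stop.
- cell_clamp_thumb (a point): Middle of that jaw's thumb stop, on its face towards the cell (looks to the clamp's -x): the upright 56 wide, 8 thick, from the carriage up to 92 above the shelf; this point is 80 above the shelf, 27 beyond the paddle's centre along +x. A fingertip pressing the paddle can push against it to slide the jaw back.
- cell_mid (a point): Centre (half-way up) of the battery cell: hard aluminium case 27 x 100 x 44 high with two round metal terminals on white pads on top (reaching 53), about 0.4 kg, standing loose in a cradle 22 above the shelf between fixed plate and jaw (about 1 mm gap).
- block_clamp: The other clamp, of the same build as cell_clamp, holding a plain aluminium block without terminals; to be left shut.
- block_clamp_jaw (a joint): Jaw position of the other clamp, m: 0 closed.
- block_mid (a point): Centre of the plain aluminium block 27 x 60 x 40 high in the other clamp.
- jar: Glass jar with white cap, 52 across, 65 high; origin at the centre of its underside. Bystander.
- driver: Screwdriver 180 long with black handle, lying on the shelf. Bystander.
- terminal: Aluminium terminal block 60 x 45 x 20 with a nut and bolt on top (38 high). Bystander.
- meter: Hand multimeter 170 x 80 x 44 high, lying on its back. Bystander.

How it is judged:
By the outcome, as a careful person would: the job done as asked, in the order asked, and still so for the second after the job is handed in, with the robot touching nothing.
It also fails if it takes over 35 s, if anything falls off the work surface, if the arm or the gripper's body presses on something with over 40 N, if the wrist force passes 120 N, or if a joint passes its speed limit or range.

ROBOT

A 6-joint arm with a two-finger parallel gripper is mounted at the origin on the work surface. World frame = base frame: x ahead of the robot, y to its left, z up, the work surface at z = 0. Lengths are in mm, angles in rad, forces in N, time in s.
With the tool pointing down it reaches from about 350 to 875 mm from the base axis. Payload 15.5 kg.
Tool frame: the origin (TCP) lies at the very end of the fingers, on their centre line; the grasp point (between the pads) lies 19 mm behind it; z points along the fingers, y is the line along which they close (so a half turn about z gives the same grasp; the last joint's range is limited). The gripper opens to 85 mm and grips with 20 to 120 N. Pads are 22 mm wide; open, the fingers measure 114 mm over their backs; the gripper's body (76 mm by 85 mm) begins 54 mm behind the grasp point. The pads swing forward as they close: fully open they stand 13 mm farther back than shut.
Start: joints at [-1.244, 0.494, 1.345, -0, 1.302, -0.096], TCP at [255.878, -570.222, 231.277] pointing down, gripper open.
Joint ranges: [-2.91, 2.91], [-0.82, 2.16], [0.22, 2.67], [-1.22, 4.37], [0.12, 2.79], [-3.08, 3.08]. Speed limits (rad/s): [1.89, 1.89, 2.57, 3.01, 3.01, 3.01].

INTERFACE

Orientations are given as a rotation vector (axis times angle).
In Python, from station import manip, grab_frame, workorder gives the robot as it stands.
- The arm moves only by the tool step_arm, never from a script. Its argument "motion" is a list of rows, each a list of 5 numbers: the gripper command: -1 is fully open, 1 is shut, values between are in proportion, then the shift along the tool's x, y, z in cm, then the turn about the tool's z in rad. A call has exactly 8 rows; each row is the pose to reach, as a shift and turn from the pose commanded when the call began, along the tool's axes at that moment; what a row does not reach only later rows make up. A row lasts 1/8 s, in which the tool goes at most 62.5 mm and 10.7 degrees, less where a joint would pass 70% of its speed; a pose out of reach is approached as far as the arm can. A call with a gripper value outside its range is refused whole. The fingers move at their own pace and stop on an object; "squeeze" is the grip in N (left out, the last holds). Time passes only in rows, so rows that repeat a pose let the fingers close, or fill a call up. It gives the time, the measured TCP pose, the force, the opening and the grip force at its end, in the units of the state.
- manip.get_state(): the state, without advancing time (a new reading comes with each control period).
- grab_frame(name): name is "scene" or "top" or "wrist"; returns a dict with "color" (400x640x3 uint8, red, green, blue), "mtx" (3x3 intrinsics, pixels), "k1" (the pictures are not rectified: a ray, as slopes to the right and down, at radius r is drawn at 1 + k1 r^2 times it, then the intrinsics apply), "camera_from_world" (4x4, takes a point from world to camera coordinates). Camera axes: x right, y down, z forward; pixel columns grow to the right and rows downward; lengths in mm; the calibration is good to about 2 mm. A picture is of the moment at which its call begins. There is no depth.
- workorder.finish_job(): hands the job in; it is judged then, once.
The state is a dict: "time": time; "qpos": joint angles; "joint_velocities": joint speeds; "effort": joint torques, N m; "position": TCP position; "tcp_rot": TCP orientation; "ft_force": force on the tool from outside, world axes, zero at the start; "ft_torque": the same for the moment, N m; "opening": finger opening in mm; "gripper_force": force on a finger pad.
Only numpy, scipy, OpenCV 4.12 (cv2) and the standard library are available. Lean on these libraries where they do the work, as an engineer would, in place of code of your own. Each camera call takes 0.05 s, during which the arm holds its last target. There are 200 camera calls.

## Working session

There is one attempt and no reset: what is moved stays moved. The work goes in short steps, Python scripts to look and compute and a tool call to move; the robot and the scene stay as the last step left them, time stands still between calls to the robot, and variables do not carry over. Pictures are saved under pics/ and viewed, at most 10 in all, crops included, and the job is handed in when it is done.

Besides the shell and the picture viewer there is one more tool, called as a command line: name --pt "numbers of a row" for each row, then --argument value for the rest. step_arm: Moves the arm, as the interface text tells. Its arguments: {"type":"object","properties":{"motion":{"type":"array","items":{"type":"array","items":{"type":"number"}}},"squeeze":{"type":"number"}},"required":["motion"]}

```bash
mkdir -p pics
cat > h.py <<'E'
import numpy as np, cv2
from station import manip, grab_frame, workorder
def ray(f,u,v):
    K=np.array(f['mtx'],float);k=f['k1']
    p=cv2.undistortPoints(np.array([[[u,v]]],float),K,np.array([k,0,0,0,0.]))[0,0]
    T=np.array(f['camera_from_world']);R=T[:3,:3];c=-R.T@T[:3,3]
    return c,R.T@np.array([p[0],p[1],1])
def onz(f,u,v,z):
    c,d=ray(f,u,v);return c+d*(z-c[2])/d[2]
def proj(f,P):
    T=np.array(f['camera_from_world']);K=np.array(f['mtx'],float)
    return cv2.projectPoints(np.array(P,float).reshape(-1,1,3),cv2.Rodrigues(T[:3,:3])[0],T[:3,3],K,np.array([f['k1'],0,0,0,0.]))[0][:,0]
E
python3 - <<'E'
from h import *
import pickle
for n in('scene','top'):
    f=grab_frame(n);cv2.imwrite(f'pics/{n}1.png',f['color'][:,:,::-1]);pickle.dump(f,open(n+'.pkl','wb'))
s=manip.get_state();print(s['time'],s['tcp_rot'],s['position'],s['opening'])
E
```

```text
0.1 [-3.07091763e+00 -6.57434894e-01  1.95675376e-04] [ 255.77903525 -569.92858435  230.75492869] 85.29308702952106
```

View pics/top1.png

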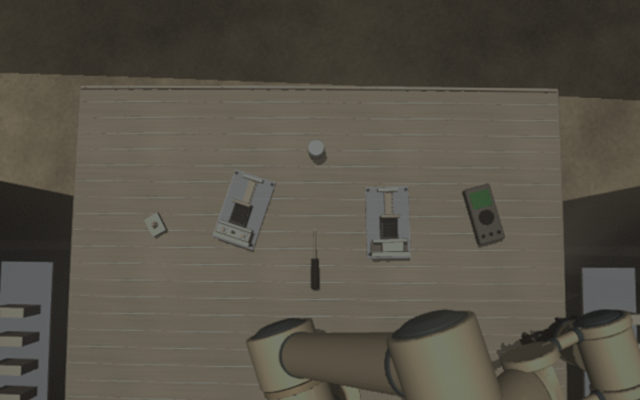

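View pics/scene1.png

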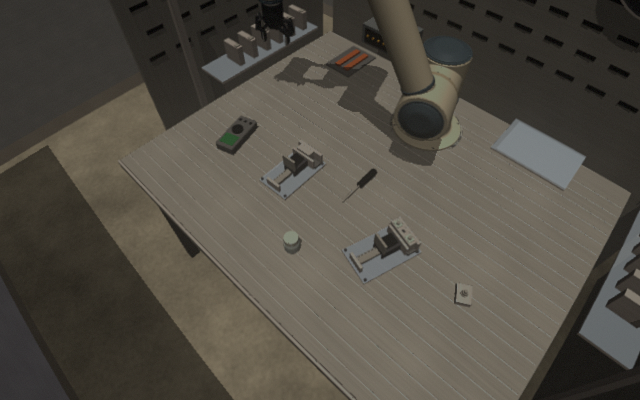

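The top view shows the cell clamp at about (243,210), with the two terminals on the strip near (235,235). The block clamp is at (388,222). I'll enlarge the cell clamp.

Run:
```python
from h import *
import pickle
f=pickle.load(open('top.pkl','rb'))
c=f['color'][160:260,195:295,::-1]
a=cv2.convertScaleAbs(cv2.resize(c,(600,600),interpolation=cv2.INTER_CUBIC),alpha=1.8)
cv2.imwrite('pics/crop.png',a)
```

```text
(no output)
```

View pics/crop.png

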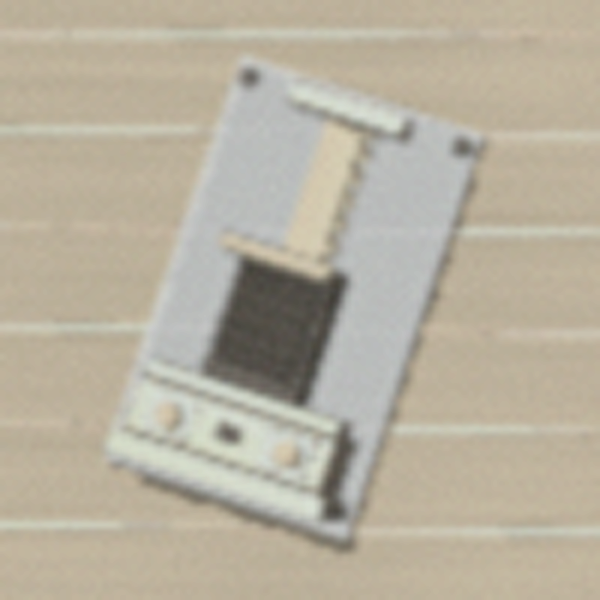

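The crop shows the clamp well. Base corners are at crop (240,57), (485,140) and (350,545), the paddle's centre is near (272,330), and the thumb stop's top runs from (222,240) to (330,272). The jaw opens towards the top of the picture.

Run:
```python
from h import *
import pickle
f=pickle.load(open('top.pkl','rb'))
P=lambda x,y,z:onz(f,195+(x+.5)/6-.5,160+(y+.5)/6-.5,z)[:2]
fl,fr,nr=P(240,57,10),P(485,140,10),P(350,545,10)
print(fl,fr,nr,np.linalg.norm(fl-fr),np.linalg.norm(fr-nr))
ex=fr-nr;ex/=np.linalg.norm(ex);ey=np.array([-ex[1],ex[0]])
yaw=np.arctan2(ex[1],ex[0])
O=(fl+fr)/2-ex*90
pc=P(272,330,62);t=(P(222,240,92)+P(330,272,92))/2
e=P(222,240,92)-P(330,272,92);print('thumb yaw',np.arctan2(-e[0],e[1]),np.linalg.norm(e))
print('yaw',yaw,'O',O,'paddle',pc,'thumbtop',t)
for q in(pc,t):print('local',(q-O)@ex,(q-O)@ey)
g=grab_frame('scene')
R=cv2.Rodrigues(np.array(manip.get_state()['tcp_rot']))[0];print(R.round(3))
for z,q in((62,pc),(92,t)):print(proj(g,[*q,z]))
```

```text
[685.53711257 247.98934577] [644.39484852 123.36017841] [441.15778492 186.98338991] 131.2444865433383 212.9629476222848
thumb yaw -0.27755875713275313 53.87262862203234
yaw -0.3033851796586169 O [579.076224   212.56248645] paddle [544.64137941 219.50753335] thumbtop [577.99828764 213.3499644 ]
local -34.937076943779914 -3.6596246967575112
local -1.2639686932428074 0.42947815250742083
[[ 0.912  0.409 -0.   ]
 [ 0.409 -0.912  0.001]
 [ 0.    -0.001 -1.   ]]
[[387.97527474 236.97124701]]
[[380.72503003 237.92231733]]
```

step_arm --pt "1 3.7 -3.7 0 0.09" --pt "1 7.5 -7.5 0 0.18" --pt "1 11.2 -11.2 0 0.27" --pt "1 15 -15 0 0.36" --pt "1 19 -19 0 0.45" --pt "1 23 -23 0 0.54" --pt "1 27 -27 0 0.63" --pt "1 30 -30 0 0.72" --squeeze 40

```text
time: 1.15
position: [407.1, -171.6, 231.3]
tcp_rot: [-3.106, 0.47, -0.0]
ft_force: [-0.4, -1.0, 0.3]
opening: -0.3
gripper_force: 0.0
```

```bash
cat > go.py <<'E'
from h import *
import sys
s=manip.get_state();R=cv2.Rodrigues(np.array(s['tcp_rot']))[0];p=np.array(s['position'])
O=np.array([579.08,212.56]);yaw=-0.295;ex=np.array([np.cos(yaw),np.sin(yaw)])
q=np.array([*(O+ex*float(sys.argv[1])),float(sys.argv[2])])
print('shift cm',(R.T@(q-p)/10).round(2),'turn',(np.arctan2(R[1,0],R[0,0])-yaw).round(3),'pos',p.round(1),'local',((p[:2]-O)@ex).round(1),((p[:2]-O)@[-ex[1],ex[0]]).round(1),'F',np.round(s['ft_force'],1),'open',round(s['opening'],1),'t',s['time'],'q',np.round(s['qpos'],2))
E
python3 go.py -25 140
```

```text
shift cm [  2.56 -41.77   9.14] turn -0.005 pos [ 407.1 -171.6  231.3] local -52.9 -417.6 F [-0.4 -1.   0.3] open -0.3 t 1.15 q [-0.53  0.24  1.77  0.    1.13  1.34]
```

step_arm --pt "1 0.3 -5.2 0 0" --pt "1 0.6 -10.5 0 0" --pt "1 1.0 -16 0 0" --pt "1 1.3 -21 0 0" --pt "1 1.6 -26 1 0" --pt "1 2.0 -31.5 3 0" --pt "1 2.3 -37 6 0" --pt "1 2.6 -41.8 9 0"

```text
time: 2.15
position: [554.9, 220.3, 140.3]
tcp_rot: [-3.107, 0.466, -0.001]
ft_force: [-0.2, -0.7, -0.6]
opening: 0.3
gripper_force: 0.0
```

```bash
python3 go.py -25 70
python3 - <<'E'
from h import *
a=[]
for n,(u,v) in {'scene':(388,236),'wrist':(320,200)}.items():
    f=grab_frame(n)['color'][:,:,::-1]
    if n=='scene': f=cv2.resize(f[190:290,330:430],(400,400),interpolation=cv2.INTER_CUBIC)
    else: f=cv2.resize(f,(400,250)); f=cv2.copyMakeBorder(f,0,150,0,0,0)
    a.append(cv2.convertScaleAbs(f,alpha=1.7))
cv2.imwrite('pics/c2.png',np.hstack(a))
E
```

```text
shift cm [0.04 0.03 7.03] turn -0.003 pos [554.9 220.3 140.3] local -25.4 0.3 F [-0.2 -0.7 -0.6] open 0.3 t 2.15 q [ 0.28  0.55  1.52 -0.    1.07  2.15]
```

View pics/c2.png

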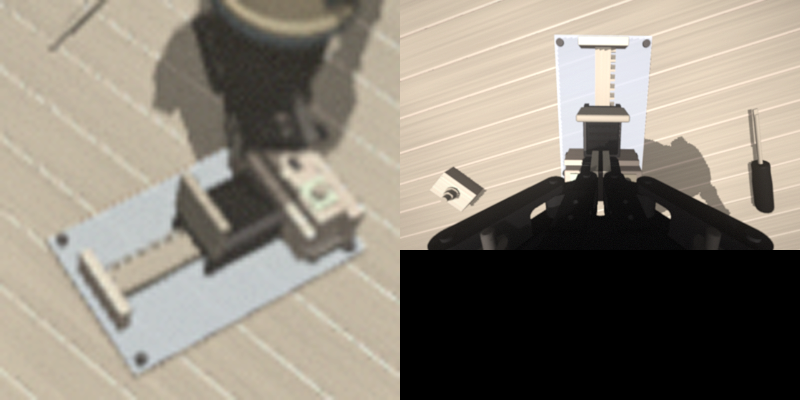

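The wrist view shows the finger line lined up with the bar and the thumb stop ahead of the fingers. I'll go down to just above the paddle, then press gently.

step_arm --pt "1 0 0 2.5 0" --pt "1 0 0 5 0" --pt "1 0 0 6.5 0" --pt "1 0 0 7.2 0" --pt "1 0 0 7.6 0" --pt "1 0 0 7.9 0" --pt "1 0 0 8.1 0" --pt "1 0 0 8.1 0"

```text
time: 3.25
position: [554.7, 218.3, 60.6]
tcp_rot: [-3.107, 0.467, -0.001]
ft_force: [1.0, -0.0, 2.7]
opening: -0.2
gripper_force: 1.3
```

```bash
python3 go.py -25 54
python3 - <<'E'
from h import *
a=[]
for n in('scene','wrist'):
    f=grab_frame(n)['color'][:,:,::-1]
    f=cv2.resize(f[190:290,330:430],(400,400),interpolation=cv2.INTER_CUBIC) if n=='scene' else f[50:350,220:420]
    if n=='wrist': f=cv2.resize(f,(400,600))[:400]
    a.append(cv2.convertScaleAbs(f,alpha=1.7))
cv2.imwrite('pics/c3.png',np.hstack(a))
E
```

```text
shift cm [-0.   -0.16  0.66] turn -0.003 pos [554.7 218.3  60.6] local -25.0 -1.6 F [ 1.  -0.   2.7] open -0.2 t 3.25 q [ 0.27  0.66  1.58 -0.    0.9   2.14]
```

View pics/c3.png

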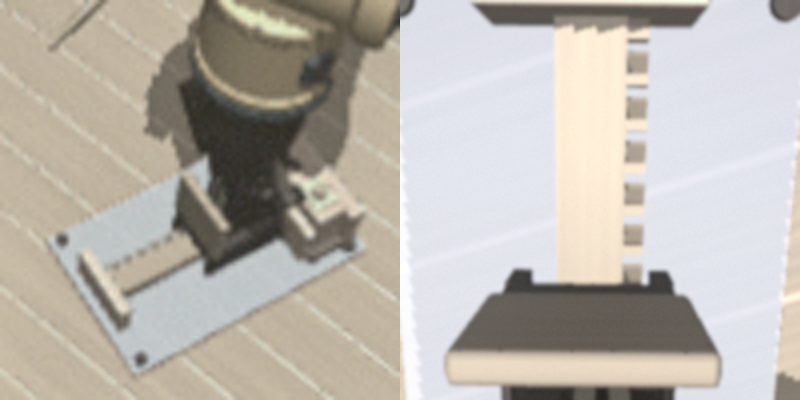

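The finger rests on the paddle (2.7 N at z 60.6), just in front of the thumb stop. Next I'll press it down.

step_arm --pt "1 0 0 0.2 0" --pt "1 0 0 0.4 0" --pt "1 0 0 0.5 0" --pt "1 0 0 0.6 0" --pt "1 0 0 0.65 0" --pt "1 0 0 0.7 0" --pt "1 0 0 0.7 0" --pt "1 0 0 0.7 0"

```text
time: 4.35
position: [554.6, 218.3, 53.8]
tcp_rot: [-3.106, 0.467, -0.001]
ft_force: [-1.2, -0.1, 13.6]
opening: -0.1
gripper_force: 6.8
```

step_arm --pt "1 0.5 0 -0.05 0" --pt "1 1.2 0 -0.05 0" --pt "1 2.2 0 -0.05 0" --pt "1 3.2 0 -0.05 0" --pt "1 4.2 0 -0.05 0" --pt "1 5.2 0 -0.05 0" --pt "1 6.2 0 -0.05 0" --pt "1 7.0 0 -0.05 0"

```text
time: 5.35
position: [620.9, 197.3, 53.9]
tcp_rot: [3.106, -0.467, -0.002]
ft_force: [-4.0, -1.3, 10.7]
opening: -0.2
gripper_force: 5.8
```

```bash
python3 go.py 56 54
python3 - <<'E'
from h import *
a=[]
for n in('scene','wrist'):
    f=grab_frame(n)['color'][:,:,::-1]
    f=cv2.resize(f[190:290,330:430],(400,400),interpolation=cv2.INTER_CUBIC) if n=='scene' else f[50:350,220:420]
    if n=='wrist': f=cv2.resize(f,(400,600))[:400]
    a.append(cv2.convertScaleAbs(f,alpha=1.7))
cv2.imwrite('pics/c4.png',np.hstack(a))
E
```

```text
shift cm [ 1.15 -0.25 -0.01] turn -0.003 pos [620.9 197.3  53.9] local 44.5 -2.4 F [-4.  -1.3 10.7] open -0.2 t 5.35 q [ 0.22  0.73  1.44 -0.    0.98  2.09]
```

View pics/c4.png

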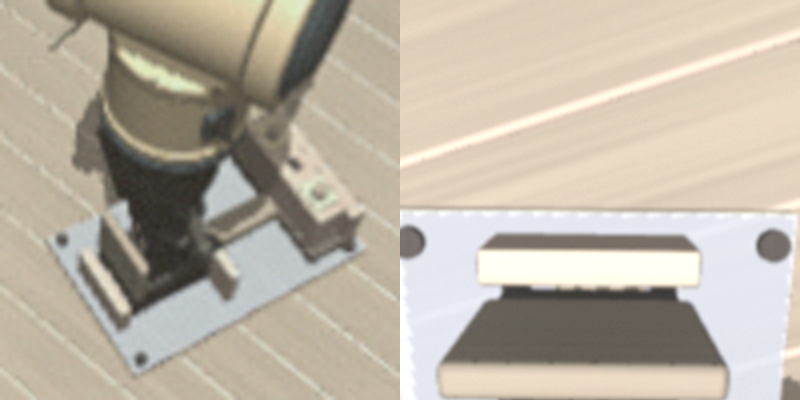

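The jaw has slid most of the way back and a small gap to the stop is left. The cell is standing. I'll finish the push.

step_arm --pt "1 0.3 0 0 0" --pt "1 0.6 0 0 0" --pt "1 0.8 0 0 0" --pt "1 0.95 0 0 0" --pt "1 1.1 0 0 0" --pt "1 1.15 0 0 0" --pt "1 1.2 0 0 0" --pt "1 1.2 0 0 0"

```text
time: 6.45
position: [630.4, 194.6, 53.9]
tcp_rot: [3.106, -0.466, -0.007]
ft_force: [-13.7, 3.9, 18.1]
opening: -0.1
gripper_force: 9.2
```

step_arm --pt "1 0.1 0 0 0" --pt "1 0.2 0 0 0" --pt "1 0.2 0 0 0" --pt "1 0.2 0 0 0" --pt "1 0.2 0 0 0" --pt "1 0.2 0 0 0" --pt "1 0.2 0 0 0" --pt "1 0.2 0 0 0"

```text
time: 7.45
position: [632.5, 194.0, 53.9]
tcp_rot: [3.106, -0.466, -0.006]
ft_force: [-12.9, 4.9, 17.4]
opening: -0.2
gripper_force: 8.7
```

```bash
python3 go.py 56 54
python3 - <<'E'
from h import *
a=[]
for n in('scene','wrist'):
    f=grab_frame(n)['color'][:,:,::-1]
    f=cv2.resize(f[190:290,330:430],(400,400),interpolation=cv2.INTER_CUBIC) if n=='scene' else f[50:350,220:420]
    if n=='wrist': f=cv2.resize(f,(400,600))[:400]
    a.append(cv2.convertScaleAbs(f,alpha=1.7))
cv2.imwrite('pics/c5.png',np.hstack(a))
E
```

```text
shift cm [-0.05 -0.22 -0.01] turn -0.003 pos [632.5 194.   53.9] local 56.5 -2.2 F [-12.9   4.9  17.4] open -0.2 t 7.45 q [0.21 0.74 1.41 0.   1.   2.08]
```

View pics/c5.png

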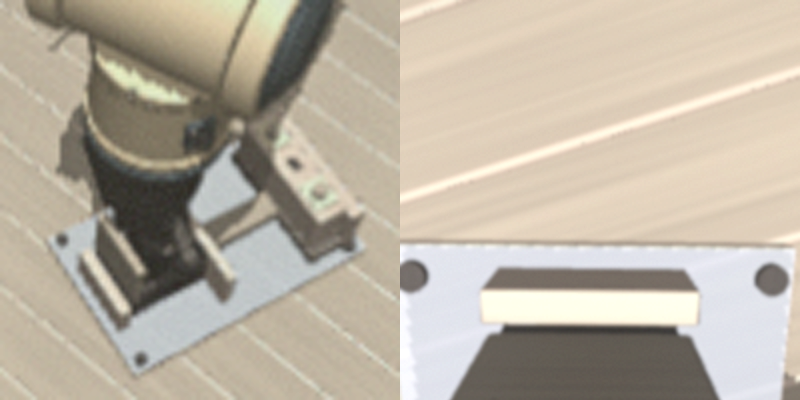

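The jaw still moved with the command at steady force, so I'll keep pushing until the force rises.

step_arm --pt "1 0.1 0 0 0" --pt "1 0.2 0 0 0" --pt "1 0.3 0 0 0" --pt "1 0.4 0 0 0" --pt "1 0.4 0 0 0" --pt "1 0.4 0 0 0" --pt "1 0.4 0 0 0" --pt "1 0.4 0 0 0"

```text
time: 8.55
position: [632.6, 193.9, 53.9]
tcp_rot: [3.106, -0.466, -0.017]
ft_force: [-36.5, 12.4, 33.2]
opening: -0.0
gripper_force: 21.6
```

The force rose to 38 N with no motion, so the jaw is at the stop. I'll relax the push, lift straight up, then look.

step_arm --pt "1 -0.2 0 0 0" --pt "1 -0.35 0 0 0" --pt "1 -0.35 0 -0.3 0" --pt "1 -0.35 0 -0.8 0" --pt "1 -0.4 0 -1.5 0" --pt "1 -0.5 0 -3 0" --pt "1 -0.5 0 -6 0" --pt "1 -0.5 0 -10 0"

```text
time: 9.55
position: [633.3, 193.7, 154.7]
tcp_rot: [3.106, -0.467, -0.002]
ft_force: [1.2, -0.1, 0.2]
opening: 0.1
gripper_force: 0.0
```

step_arm --pt "1 0 2 -4 0" --pt "1 0 6 -6 0" --pt "1 -2 11 -8 0" --pt "1 -4 16 -8 0" --pt "1 -6 21 -8 0" --pt "1 -8 26 -8 0" --pt "1 -8 30 -8 0" --pt "1 -8 30 -8 0"

```text
time: 10.55
position: [468.5, -71.4, 234.6]
tcp_rot: [3.105, -0.471, 0.002]
ft_force: [0.1, -0.1, -0.2]
opening: 0.1
gripper_force: 0.0
```

```bash
python3 go.py 56 54
python3 - <<'E'
from h import *
import pickle
f=grab_frame('top')['color'][:,:,::-1];o=pickle.load(open('top.pkl','rb'))['color'][:,:,::-1]
g=grab_frame('scene')['color'][:,:,::-1]
z=lambda c:cv2.convertScaleAbs(cv2.resize(c,(400,400),interpolation=cv2.INTER_CUBIC),alpha=1.7)
cv2.imwrite('pics/c6.png',np.hstack([z(f[160:260,195:295]),z(g[190:290,330:430])]))
d=cv2.absdiff(f,o).max(2)
for n,(a,b,c,e) in dict(jar=(130,170,300,335),driver=(225,295,300,330),term=(205,245,140,170),meter=(175,250,455,510),block=(180,265,360,415)).items(): print(n,(d[a:b,c:e]>25).sum())
E
```

```text
shift cm [  7.72 -30.45  18.06] turn -0.006 pos [468.5 -71.4 234.6] local -23.3 -303.9 F [ 0.1 -0.1 -0.2] open 0.1 t 10.55 q [-0.28  0.28  1.7  -0.    1.16  1.6 ]
jar 0
driver 424
term 0
meter 0
block 586
```

View pics/c6.png

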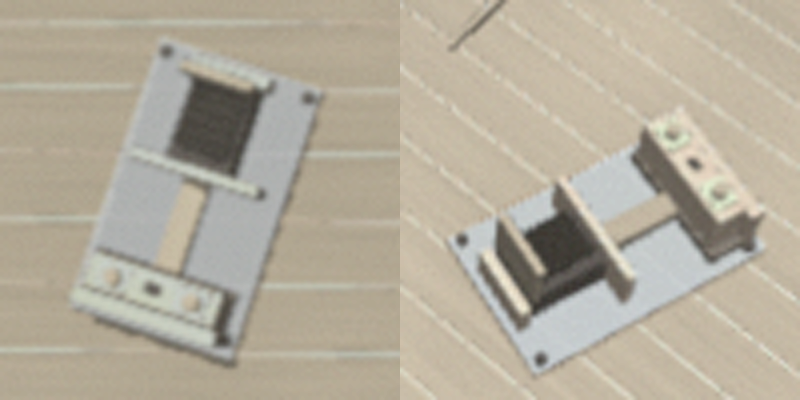

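The jaw is back against the stop, the paddle is up and the cell is still standing in its cradle. The image changes at the driver and block come from the arm hanging over them, and it never went near either one.

```bash
python3 -c "
from station import workorder
print(workorder.finish_job())"
```

```text
the job is handed in; nothing more can be done
None
```

The cell clamp's jaw was pushed fully back to its end stop with the release pressed and then let go; the cell is still standing in place, the arm is clear, and the job was handed in at about 10.6 s.

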